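Dock the cage and latch the gate

ROBOT

A 7-joint arm with a two-finger parallel gripper is mounted at the origin on the work surface. World frame = base frame: x ahead of the robot, y to its left, z up, the work surface at z = 0. Lengths are in m, angles in rad, forces in N, time in s.
With the tool pointing down it reaches from about 0.425 to 0.925 m from the base axis. Payload 6.8 kg.
Tool frame: the origin (TCP) lies between the finger pads; the fingertips stand 22 mm ahead of it and the grasp point (between the pads) lies 3 mm ahead of it (bot.tip_reach is the distance from the TCP to the fingertips, in m); z points along the fingers, x is the direction in which the jaws open and shut, and the axes are right-handed (so a half turn about z gives the same grasp; the last joint's range is limited). The gripper opens to 85 mm and grips with 20 to 120 N. Pads are 22 mm wide; open, the fingers measure 114 mm over their backs; the gripper's body (76 mm by 85 mm) begins 54 mm behind the grasp point. The pads swing forward as they close: fully open they stand 13 mm farther back than shut.
Start: joints at [1.142, 0.477, 0.022, 1.555, -0.011, 1.109, -0.083], TCP at [0.213, -0.641, 0.253] pointing down, gripper open.
Joint ranges: [-2.96, 2.96], [-0.34, 2.1], [-1.41, 1.46], [0.24, 2.44], [-1.37, 4.51], [0.17, 1.92], [-2.96, 2.96]. Speed limits (rad/s): [2.39, 2.39, 3.14, 3.14, 3.14, 3.14, 3.14].

INTERFACE

Orientations are given as a unit quaternion [w, x, y, z].
In Python, from station import bot gives the robot as it stands.
- The arm moves only by the tool step_arm, never from a script. Its argument "targets" is a list of rows, each a list of 5 numbers: the shift along the tool's x, y, z in mm, then the turn about the tool's z in degrees, then the closure, from 0 (fully open) to 1 (shut). In form: [[dx, dy, dz, spin, jaw], ...]. A call has 1 to 20 rows; each row is the pose to reach, as a shift and turn from the pose commanded when the call began, along the tool's axes at that moment; what a row does not reach only later rows make up. A row lasts 1/12 s, in which the tool goes at most 41.7 mm and 7.16 degrees, less where a joint would pass 70% of its speed; a pose out of reach is approached as far as the arm can. A call with a gripper value outside its range is refused whole. The fingers move at their own pace and stop on an object; "newtons" is the grip in N (left out, the last holds). Time passes only in rows, so rows that repeat a pose let the fingers close. It gives the time, the measured TCP pose, the force and the opening at its end, in the units of the state.
- bot.get_obs(): the state, without advancing time (a new reading comes with each control period).
- bot.read_camera(name): name is "side" or "top" or "wrist"; returns a dict with "frame" (384x512x3 uint8, red, green, blue), "z_map" (384x512 float32, m along the optical axis (not along the pixel's ray), 0 where there is no reading), "fov_y" (degrees; the focal length in pixels is half the picture's height over the tangent of half this angle, whatever the lens; pixels are square), "cx", "cy" (the principal point, pixels), "R" (3x3) and "t" (3): a world point X has camera coordinates R X + t. Camera axes: x right, y down, z forward; pixel columns grow to the right and rows downward; lengths in m; the calibration is good to about 2 mm. A picture is of the moment at which its call begins.
- bot.hand_in(): hands the job in, once; it reports no verdict.
The state is a dict: "t": time; "q": joint angles; "joint_vel": joint speeds; "joint_torque": joint torques, N m; "eef_pos": TCP position; "tool_rot": TCP orientation; "contact_force": force on the tool from outside, world axes, zero at the start; "torque": the same for the moment, N m; "gripper_width": opening from 0.0 (shut) to 1.0 (fully open).
Only numpy, scipy, OpenCV 4.12 (cv2) and the standard library are available. Lean on these libraries where they do the work, as an engineer would, in place of code of your own. Each camera call takes 0.05 s, during which the arm holds its last target.

TASK

First push the amber cage, by its front, fully home against the back stop of the steel docking bay while the gate still stands wide open; then swing the gate shut and press it until its sprung tongue clicks behind the strike and the gate stays shut by itself. Push firmly but gently, never with more than about 25 N on the cage or the gate, let go at the end, and leave the bottle, jar and bowl beside the bay where they stand.

Things in the scene. Friction and masses are not known exactly. Their poses are not given: they have to be found in the camera images.
- bay: Steel docking bay fixed on the bench: 250 mm deep, 340 mm wide, tube frame 125 mm high, open above and in front. Origin on the bench under the middle of the gate line (the plane of the shut gate). Its x axis points into the bay, away from the robot, y towards the hinge side, z up. The cage slides along x on the 10 mm thick floor between two low side guides (4 mm clearance each side). Hinge post at y = +152 mm, strike post at y = -165 mm, both 125 mm high.
- cage_stop (a point): Middle of the face of the back stop that the cage's back must meet: in the bay's frame x = 202 mm, y = 0, z = 65 mm.
- cage: Loose closed amber plastic cage 180 mm long (x), 170 mm wide (y), 110 mm high plus a low raised panel on its lid, 0.28 to 0.56 kg, with a blue clip on its front. Origin under its middle, x axis towards its back. At the start it stands 30 to 65 mm short of home, its front sticking out past the gate line; home, its clip clears the shut gate by 3 mm or more. Sliding it takes 1 to 5 N, more if also pressed down.
- cage_clip (a point): Middle of the front face of the blue clip (44 mm wide, 64 mm high), the place to push: 96 mm in front of the cage's middle, 76 mm above its underside.
- cage_back (a point): Middle of the cage's back edge: 90 mm behind the cage's middle, 55 mm above its underside; home, its x in the bay's frame is 202 mm.
- gate (a joint): Gate angle in rad: about 0 shut, growing as the gate opens towards the robot; starts at 1.2 to 1.48, nearly straight out from the bay. It stays where it is left while open and moves at well under 1 N until about 0.12 rad; then latch and buffer push back. Latched it rests between -0.04 and 0.05; let go unlatched it springs back to more than 0.075.
- gate_hinge (a point): On the vertical hinge line: bay x = 0, y = +130 mm, 70 mm above the bench. The gate reaches 260 mm from it, is 14 mm thick, its lower edge 25 mm and its top edge 115 mm above the bench; shut, it lies along the bay's -y.
- gate_pad (a point): Middle of the blue push pad (44 mm wide, 36 mm high) on the gate's outer face (towards the robot when shut): 205 mm from the hinge line, 7 mm out from the gate's mid-plane, 95 mm above the bench. Pushed here, resistance rises to 7 to 15 N just before the tongue snaps in; 1 to 3 mm further the gate meets a hard stop.
- gate_edge (a point): Root of the blue sloped sprung tongue in the gate's free edge: 260 mm from the hinge line, 85 mm above the bench; it sticks out 9 mm. The strike and hard stop on the post are set differently in each bay, unmeasured: the tongue snaps in where this point is anywhere from 15 mm short of joint value 0 to 10 mm past it. A rubber buffer behind the gate pushes it open again unless latched.
- bottle: Bystander: white bottle with a blue cap, 60 mm diameter, 150 mm tall; origin at the centre of its underside. Stands right of the bay.
- jar: Bystander: amber jar with a white lid, 68 mm diameter, 75 mm tall; origin at the centre of its underside. Stands left of the bay.
- bowl: Bystander: steel bowl, 90 mm diameter, 40 mm tall; origin at the centre of its underside. Stands in front of the bay on its right.

How it is judged:
By the outcome, as a careful person would: the job done as asked, in the order asked, and still so for the second after the job is handed in, with the robot touching nothing.
It also fails if it takes over 64 s, if anything falls off the work surface, if the arm or the gripper's body presses on something with over 40 N, if the wrist force passes 120 N, or if a joint passes its speed limit or range.

## Working session

There is one attempt and no reset: what is moved stays moved. The work goes in short steps, Python scripts to look and compute and a tool call to move; the robot and the scene stay as the last step left them, time stands still between calls to the robot, and variables do not carry over. Pictures are saved under pics/ and viewed, and the job is handed in when it is done.

Besides the shell and the picture viewer there is one more tool, called after ">>>" as name(argument=value, ...) on one line, values as JSON. step_arm: Moves the arm, as the interface text tells. Its arguments: {"type":"object","properties":{"targets":{"type":"array"},"newtons":{"type":"number"}},"required":["targets"]}

```bash
mkdir -p pics; ls; python3 - <<'E'
from station import bot
import cv2
o=bot.get_obs();print(o)
for n in ["side","top","wrist"]:
    c=bot.read_camera(n);cv2.imwrite(f"pics/{n}0.png",c["frame"][:,:,::-1]);print(n,c["fov_y"],c["cx"],c["cy"],c["R"],c["t"],(c["z_map"]>0).mean())
E
```

```text
pics
{'t': 0.0, 'q': array([ 1.14190977,  0.47781908,  0.0223205 ,  1.55645867, -0.01150643,
        1.10929096, -0.08309748]), 'joint_vel': array([ 1.71681327e-04,  4.11365462e-04,  6.41444087e-05, -4.23937796e-04,
        1.73249123e-04, -1.10484419e-03, -6.36007094e-04]), 'joint_torque': array([ 1.34506545e-04, -5.96452618e+01,  1.60788953e+00, -2.81190097e+01,
        1.23952710e-02,  9.39824298e-03,  1.81627172e-05]), 'eef_pos': array([ 0.21266254, -0.64003951,  0.25230953]), 'tool_rot': array([-4.89357122e-04,  8.10971110e-01, -5.85085467e-01, -7.83933117e-04]), 'contact_force': array([-0.03676376,  0.0823628 , -1.0009621 ]), 'torque': array([ 0.00114345, -0.07330542,  0.01795736]), 'gripper_width': 0.9937696396318937}
side 47.33055091582508 259.5198308230961 184.37101907512258 [[-0.89347387 -0.44893149 -0.01284357]
 [-0.24073795  0.50287245 -0.83015934]
 [ 0.37914335 -0.73863375 -0.55737825]] [0.53002564 0.19342344 0.97453572] 0.9958648681640625
top 52.1174592195009 258.03972102630735 196.47781919672565 [[ 0.00541445 -0.99985173 -0.01634636]
 [-0.99647714 -0.00402667 -0.08376816]
 [ 0.08368992  0.01674234 -0.99635119]] [0.02630397 0.5786607  1.10562904] 0.9959920247395834
wrist 67.89618512921338 258.4658961782106 189.84007090025412 [[ 3.15648391e-01 -9.48875795e-01 -9.05009821e-04]
 [-8.99273692e-01 -2.99452062e-01  3.18802901e-01]
 [-3.02775363e-01 -9.98157711e-02 -9.47820601e-01]] [-0.67405248 -0.04110058  0.37953164] 0.9962056477864584
```

View pics/side0.png

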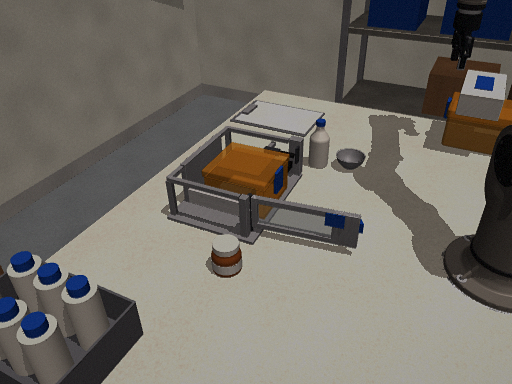

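View pics/top0.png

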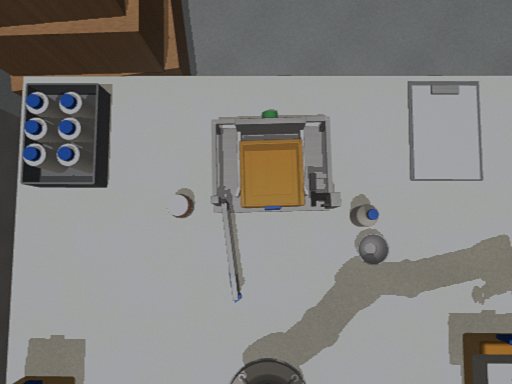

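View pics/wrist0.png

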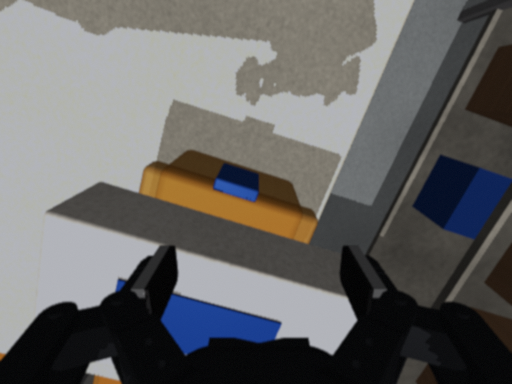

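```bash
cat > h.py <<'E'
import numpy as np,cv2
from station import bot
def pts(c):
    h,w=c["z_map"].shape
    f=h/2/np.tan(np.radians(c["fov_y"])/2)
    u,v=np.meshgrid(np.arange(w),np.arange(h))
    z=c["z_map"].astype(float)
    X=np.stack([(u-c["cx"])/f*z,(v-c["cy"])/f*z,z],-1)
    return (X-c["t"])@c["R"]
def masks(c):
    hsv=cv2.cvtColor(c["frame"],cv2.COLOR_RGB2HSV)
    H,S,V=cv2.split(hsv)
    return ((H>105)&(H<130)&(S>150)&(V>50)).astype(np.uint8),((H>8)&(H<25)&(S>150)&(V>60)).astype(np.uint8)
def blobs(m,P,amin=8):
    n,l,s,ce=cv2.connectedComponentsWithStats(m)
    for i in range(1,n):
        if s[i,4]>=amin:
            q=P[l==i]; q=q[np.isfinite(q).all(1)]
            print(s[i].tolist(),ce[i].round(1),"med",np.median(q,0).round(4),"lo",np.percentile(q,4,axis=0).round(4),"hi",np.percentile(q,96,axis=0).round(4))
E
python3 - <<'E'
from h import *
for n in ["side","top"]:
    c=bot.read_camera(n);P=pts(c);b,a=masks(c);print(n);print('blue');blobs(b,P);print('amber');blobs(a,P,30)
    if n=="top":
        # steel: height slices
        reg=(P[...,0]>.3)&(P[...,0]<.85)&(P[...,1]>-.25)&(P[...,1]<.3)
        m=reg&(P[...,2]>.105)&(P[...,2]<.14)
        im=np.zeros((600,600,3),np.uint8)
        ii=((P[m][:,0]-.3)*1000).astype(int); jj=((.3-P[m][:,1])*1000).astype(int)
        ok=(ii<600)&(jj<600); im[599-ii[ok],jj[ok]]=c["frame"][m][ok][:,::-1]+60
        cv2.imwrite("pics/bev.png",cv2.dilate(im,np.ones((3,3))))
        cv2.imwrite("pics/topc.png",cv2.resize(c["frame"][100:310,160:400,::-1],None,fx=2.8,fy=2.8,interpolation=cv2.INTER_CUBIC))
    else: cv2.imwrite("pics/sidec.png",cv2.resize(c["frame"][110:290,150:380,::-1],None,fx=3.2,fy=3.2,interpolation=cv2.INTER_CUBIC))
E
```

```text
side
blue
[368, 0, 53, 31, 1277] [393.6  13.8] med [ 0.5444 -1.2605  0.239 ] lo [ 0.4476 -1.27    0.1818] hi [ 0.6502 -1.25    0.2963]
[440, 0, 18, 35, 337] [448.8  17.5] med [ 0.3109 -1.2605  0.2428] lo [ 0.2868 -1.2701  0.1823] hi [ 0.3328 -1.2514  0.3119]
[472, 0, 40, 41, 888] [495.3  21. ] med [ 0.1295 -1.2601  0.2447] lo [ 0.0732 -1.2693  0.1829] hi [ 0.1819 -1.2512  0.3238]
[475, 76, 20, 15, 227] [484.5  82.6] med [ 0.1179 -0.6174  0.2055] lo [ 0.0959 -0.6722  0.2035] hi [ 0.1416 -0.5637  0.2075]
[444, 97, 8, 21, 47] [447.1 105.8] med [ 0.208  -0.6025  0.1227] lo [ 0.2025 -0.6349  0.0786] hi [ 0.2115 -0.5954  0.1362]
[316, 118, 10, 9, 59] [320.8 122.2] med [ 0.5199 -0.2584  0.1463] lo [ 0.5116 -0.2754  0.1335] hi [ 0.5332 -0.2494  0.1487]
[274, 166, 9, 28, 190] [278.1 179.6] med [ 0.5391 -0.0006  0.0891] lo [ 0.5372 -0.0264  0.059 ] hi [0.5447 0.0134 0.117 ]
[325, 213, 20, 16, 249] [334.5 220.2] med [0.3529 0.1011 0.0958] lo [0.3334 0.0973 0.0786] hi [0.3739 0.1051 0.1115]
[359, 220, 5, 13, 39] [360.8 226.5] med [0.296  0.0892 0.0875] lo [0.292  0.0792 0.0756] hi [0.3    0.0917
[... 2074 characters left out ...]
 [0.6778 0.5265 0.1562] lo [0.662  0.5106 0.1531] hi [0.6918 0.5432 0.16  ]
[265, 206, 16, 3, 37] [272.9 207.2] med [ 0.5429 -0.0146  0.1183] lo [ 0.5403 -0.0279  0.1147] hi [0.5457 0.0078 0.1217]
[368, 209, 10, 10, 80] [372.5 213.9] med [ 0.5246 -0.263   0.1497] lo [ 0.5144 -0.2751  0.1467] hi [ 0.5348 -0.2531  0.1531]
[509, 340, 3, 4, 12] [510.  341.5] med [ 0.2097 -0.6027  0.1343] lo [ 0.2044 -0.6057  0.1311] hi [ 0.2128 -0.6007  0.1391]
amber
[240, 139, 64, 68, 4037] [271.2 172.5] med [ 0.633  -0.0065  0.1222] lo [ 0.5534 -0.0807  0.1173] hi [0.7161 0.0674 0.1277]
[481, 343, 31, 12, 337] [495.9 348.2] med [ 0.1924 -0.5671  0.1354] lo [ 0.1806 -0.6005  0.1228] hi [ 0.204  -0.539   0.1396]
```

View pics/bev.png

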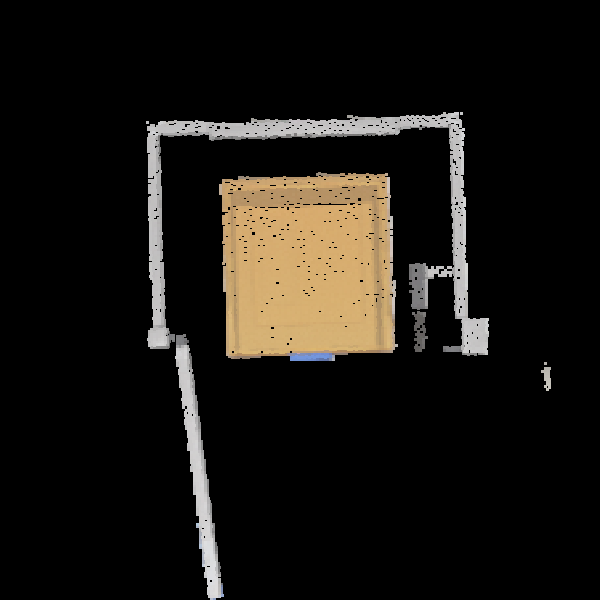

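View pics/topc.png

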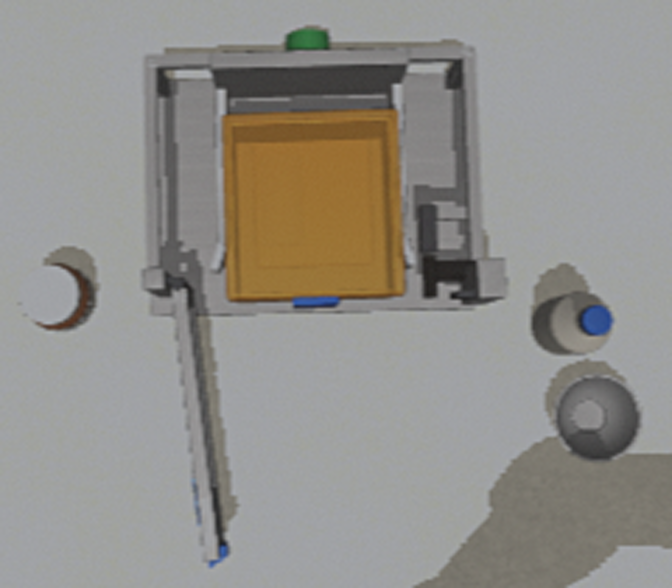

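View pics/sidec.png

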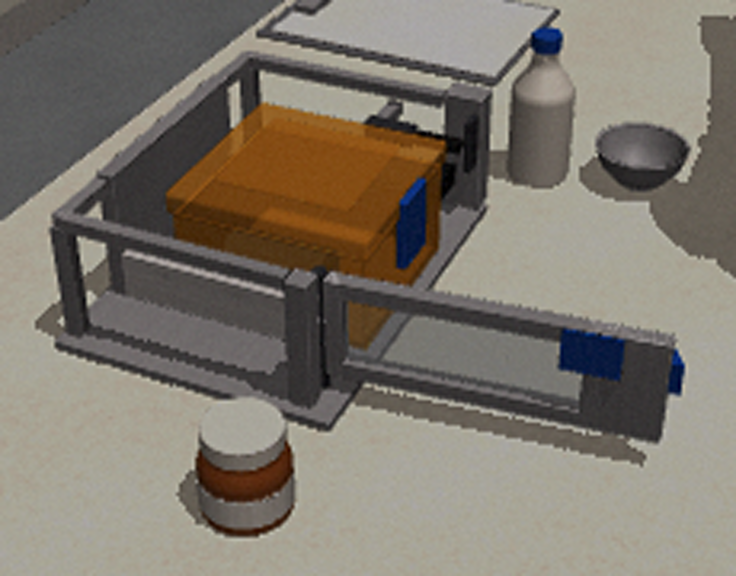

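```bash
python3 - <<'E'
from h import *
from scipy.spatial.transform import Rotation as R
o=bot.get_obs();q=o["tool_rot"];M=R.from_quat([q[1],q[2],q[3],q[0]]).as_matrix();print(M.round(3))
c=bot.read_camera("top");P=pts(c);b,a=masks(c)
def line(m,name):
    p=P[m][:,:2].astype(np.float32);vx,vy,x0,y0=cv2.fitLine(p,cv2.DIST_HUBER,0,.01,.01).ravel()
    print(name,len(p),"dir",vx,vy,"pt",x0,y0,"min",p.min(0),"max",p.max(0));return np.array([vx,vy]),np.array([x0,y0])
X,Y,Z=P[...,0],P[...,1],P[...,2];am=a>0
st=(~am)&(Z>.112)&(Z<.14)
line(st&(X>.765)&(X<.80)&(abs(Y)<.12),"back")
line(st&(X>.60)&(X<.76)&(Y>.12)&(Y<.16),"left")
line(st&(X>.60)&(X<.76)&(Y<-.14)&(Y>-.18),"right")
g=(~am)&(~(b>0))&(Z>.104)&(Z<.125)&(X>.30)&(X<.535)&(Y>.07)&(Y<.14)
line(g,"gate")
for nm,m in [("hpost",st&(Y>.125)&(Y<.16)&(X>.54)&(X<.59)&(Z>.119)),("spost",st&(Y<-.155)&(Y>-.2)&(X>.53)&(X<.59)&(Z>.119))]:
    p=P[m];print(nm,len(p),p.mean(0),p.min(0),p.max(0),cv2.minAreaRect(p[:,:2].astype(np.float32)*1000))
l=am&(Z>.11)&(X>.5)&(X<.75)&(abs(Y)<.12)
print("cage",cv2.minAreaRect(P[l][:,:2].astype(np.float32)*1000),np.percentile(Z[l],[2,50,98]))
E
```

```text
[[ 0.315 -0.949 -0.   ]
 [-0.949 -0.315  0.001]
 [-0.001  0.    -1.   ]]
back 542 dir 0.014102067 -0.9999006 pt 0.7723172 -0.0076349378 min [ 0.7650195  -0.11759204] max [0.78364456 0.11946367]
left 303 dir 0.9998164 0.019161515 pt 0.68870366 0.14450772 min [0.6000798  0.13612558] max [0.75968045 0.1514267 ]
right 317 dir 0.9995594 0.029680667 pt 0.6792425 -0.15862434 min [ 0.60074514 -0.16687736] max [ 0.75903213 -0.15090501]
gate 521 dir 0.99098873 0.13394514 pt 0.41510513 0.0991404 min [0.30142197 0.07816702] max [0.53486377 0.12258374]
hpost 93 [0.56827314 0.14125134 0.12521613] [0.55243772 0.13212998 0.11907598] [0.58999736 0.15104941 0.12939878] ((571.1347045898438, 141.6864471435547), (37.52655792236328, 18.821590423583984), 0.9963297247886658)
spost 154 [ 0.56527366 -0.17368609  0.12500542] [ 0.5458421  -0.18773077  0.12035628] [ 0.58822401 -0.15564374  0.12896464] ((567.2230224609375, -172.0048828125), (42.57320785522461, 31.800020217895508), 1.2721320390701294)
cage ((634.8524169921875, -7.1968841552734375), (177.89752197265625, 163.68112182617188), 2.2577967643737793) [0.11674611 0.1222385  0.12836969]
```

>>> step_arm(targets=[[-10, -9, 0, 1, 1], [-30, -28, 0, 3, 1], [-55, -51, 0, 5, 1], [-85, -79, 0, 7, 1], [-115, -106, 0, 9, 1], [-145, -134, 0, 11, 1], [-175, -162, 0, 13, 1], [-205, -189, 0, 15, 1], [-235, -217, 0, 17, 1], [-265, -245, 0, 17.2, 1], [-295, -273, 0, 17.2, 1], [-325, -300, 0, 17.2, 1], [-355, -328, 0, 17.2, 1], [-385, -356, 0, 17.2, 1], [-415, -384, 0, 17.2, 1], [-445, -411, 0, 17.2, 1], [-470, -434, 0, 17.2, 1], [-490, -453, 0, 17.2, 1], [-502, -464, 0, 17.2, 1], [-507.5, -469, 0, 17.2, 1]])

```text
t: 1.97
eef_pos: [0.4988, -0.008, 0.2535]
tool_rot: [-0.001, 0.716, -0.698, -0.0]
contact_force: [0.1, 0.1, -1.1]
gripper_width: 0.0
```

>>> step_arm(targets=[[0, 0, 15, 0, 1], [0, 0, 40, 0, 1], [0, 0, 70, 0, 1], [0, 0, 100, 0, 1], [0, 0, 125, 0, 1], [0, 0, 145, 0, 1], [0, 0, 152, 0, 1], [0, 0, 152, 0, 1], [0, 0, 152, 0, 1]])

```text
t: 2.72
eef_pos: [0.4981, -0.0116, 0.1018]
tool_rot: [0.0, 0.714, -0.7, 0.0]
contact_force: [-0.1, -0.3, 0.3]
gripper_width: -0.002
```

```bash
cat > s.py <<'E'
from h import *
import sys
from scipy.spatial.transform import Rotation as R
def state():
    o=bot.get_obs();q=o["tool_rot"];M=R.from_quat([q[1],q[2],q[3],q[0]]).as_matrix()
    print("t",o["t"],"p",o["eef_pos"].round(4),"F",o["contact_force"].round(2),"w",round(o["gripper_width"],2));print(M.round(4).tolist());return o,M
def pics(tag):
    c=bot.read_camera("top");s=bot.read_camera("side")
    im=np.hstack([cv2.resize(c["frame"][100:310,180:400,::-1],(390,372)),cv2.resize(s["frame"][110:290,170:380,::-1],(400,372))])
    cv2.imwrite(f"pics/{tag}.png",im);return c,s
if __name__=="__main__":
    state();
    for c in pics(sys.argv[1]):
        P=pts(c);b,a=masks(c);blobs(b[:,:],P);print()
E
python3 s.py a1
```

```text
t 2.7167 p [ 0.4981 -0.0116  0.1018] F [-0.07 -0.3   0.33] w -0.0
[[0.0199, -0.9998, 0.0001], [-0.9998, -0.0199, -0.0003], [0.0003, -0.0001, -1.0]]
[26, 94, 14, 15, 156] [ 33.  100.6] med [0.8173 0.6176 0.1562] lo [0.8025 0.6036 0.1453] hi [0.8345 0.6346 0.1596]
[60, 94, 15, 15, 154] [ 67.1 100.7] med [0.8168 0.5277 0.1561] lo [0.8018 0.5136 0.1445] hi [0.8345 0.545  0.1594]
[25, 120, 15, 14, 154] [ 31.6 126.6] med [0.7478 0.6173 0.1561] lo [0.7324 0.6022 0.1503] hi [0.7627 0.6341 0.1596]
[59, 120, 14, 14, 152] [ 65.8 126.7] med [0.7476 0.5276 0.1564] lo [0.733  0.5131 0.1514] hi [0.7629 0.5438 0.1597]
[23, 147, 15, 14, 153] [ 30.1 153.1] med [0.678  0.6179 0.1564] lo [0.6626 0.6033 0.1525] hi [0.693  0.6336 0.1596]
[58, 147, 14, 14, 149] [ 64.6 153.1] med [0.6783 0.528  0.1565] lo [0.6633 0.5126 0.1532] hi [0.6922 0.5427 0.1598]
[368, 209, 10, 10, 80] [372.5 213.9] med [ 0.5246 -0.2637  0.1497] lo [ 0.5145 -0.2739  0.1465] hi [ 0.5348 -0.2536  0.1535]
[509, 340, 3, 4, 12] [510.  341.5] med [ 0.2091 -0.6028  0.1348] lo [ 0.2045 -0.6058  0.1314] hi [ 0.2134 -0.6006  0.1376]

[367, 0, 
[... 841 characters left out ...]
.1116]
[359, 220, 5, 13, 42] [360.9 226.4] med [0.2959 0.0891 0.0879] lo [0.2917 0.0803 0.0764] hi [0.2995 0.0917 0.0977]
[10, 251, 23, 21, 348] [ 21.4 261.1] med [0.8112 0.5336 0.1533] lo [0.8002 0.5149 0.1374] hi [0.8325 0.5468 0.1556]
[37, 263, 23, 21, 372] [ 48.2 273. ] med [0.7421 0.5337 0.1535] lo [0.7297 0.5165 0.138 ] hi [0.7628 0.547  0.1559]
[66, 275, 23, 23, 398] [ 77.  285.8] med [0.6728 0.5336 0.1534] lo [0.6605 0.5156 0.1382] hi [0.6925 0.547  0.1557]
[0, 297, 16, 25, 339] [  6.9 308.4] med [0.7377 0.6198 0.1534] lo [0.7301 0.605  0.1376] hi [0.7593 0.6336 0.1557]
[21, 311, 26, 27, 511] [ 33.8 324.3] med [0.6722 0.6233 0.1537] lo [0.6601 0.606  0.1378] hi [0.6922 0.6368 0.1559]
```

View pics/a1.png

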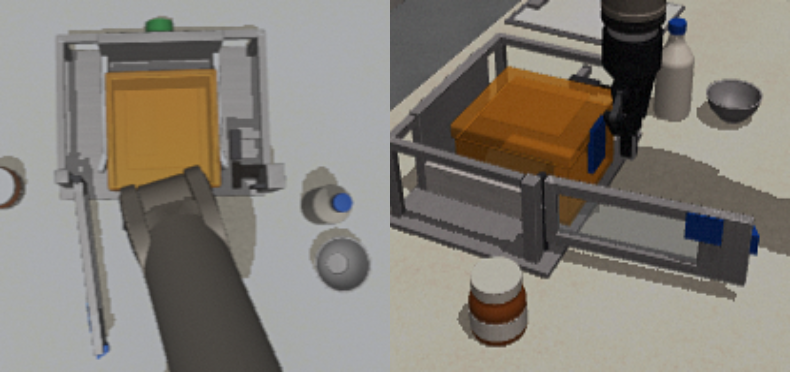

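>>> step_arm(targets=[[0, -8, 0, 0, 1], [0, -18, 0, 0, 1], [0, -24, 0, 0, 1], [0, -26, 0, 0, 1], [0, -29, 0, 0, 1], [0, -32, 0, 0, 1], [0, -35, 0, 0, 1], [0, -38, 0, 0, 1], [0, -41, 0, 0, 1], [0, -44, 0, 0, 1]])

```text
t: 3.65
eef_pos: [0.5398, -0.0103, 0.1013]
tool_rot: [0.002, 0.714, -0.7, -0.001]
contact_force: [-8.3, 0.1, 9.0]
gripper_width: 0.003
```

>>> step_arm(targets=[[0, -2, 0, 0, 1], [0, -4, 0, 0, 1], [0, -6, 0, 0, 1], [0, -8, 0, 0, 1], [0, -10, 0, 0, 1]])

```text
t: 4.07
eef_pos: [0.5498, -0.0101, 0.1012]
tool_rot: [0.002, 0.714, -0.7, -0.001]
contact_force: [-6.7, -0.0, 9.2]
gripper_width: 0.002
```

```bash
python3 - <<'E'
from s import *
state()
s=bot.read_camera("side");cv2.imwrite("pics/b.png",cv2.resize(s["frame"][110:250,190:370,::-1],None,fx=4.2,fy=4.2,interpolation=cv2.INTER_CUBIC))
P=pts(s);b,a=masks(s);blobs(b[:,180:380],P[:,180:380])
w=bot.read_camera("wrist");cv2.imwrite("pics/bw.png",w["frame"][:,:,::-1])
E
```

```text
t 4.0667 p [ 0.5498 -0.0101  0.1012] F [-6.7  -0.02  9.19] w 0.0
[[0.0208, -0.9998, -0.0046], [-0.9998, -0.0208, -0.0008], [0.0007, 0.0046, -1.0]]
[187, 0, 13, 27, 298] [193.9  13.4] med [ 0.6344 -1.2599  0.2341] lo [ 0.609  -1.271   0.1812] hi [ 0.6583 -1.2501  0.288 ]
[136, 118, 10, 9, 59] [140.8 122.2] med [ 0.5203 -0.2571  0.1468] lo [ 0.511  -0.2748  0.1339] hi [ 0.5329 -0.2503  0.1499]
[87, 172, 5, 20, 58] [ 88.3 182.7] med [0.5611 0.0113 0.0807] lo [0.5585 0.0071 0.0555] hi [0.5647 0.0144 0.1126]
[145, 213, 20, 16, 247] [154.4 220.2] med [0.3535 0.101  0.0956] lo [0.3337 0.0978 0.0787] hi [0.3734 0.1048 0.1106]
[179, 220, 5, 13, 42] [180.9 226.4] med [0.296  0.0889 0.0887] lo [0.2916 0.081  0.076 ] hi [0.2998 0.0916 0.0977]
```

View pics/b.png

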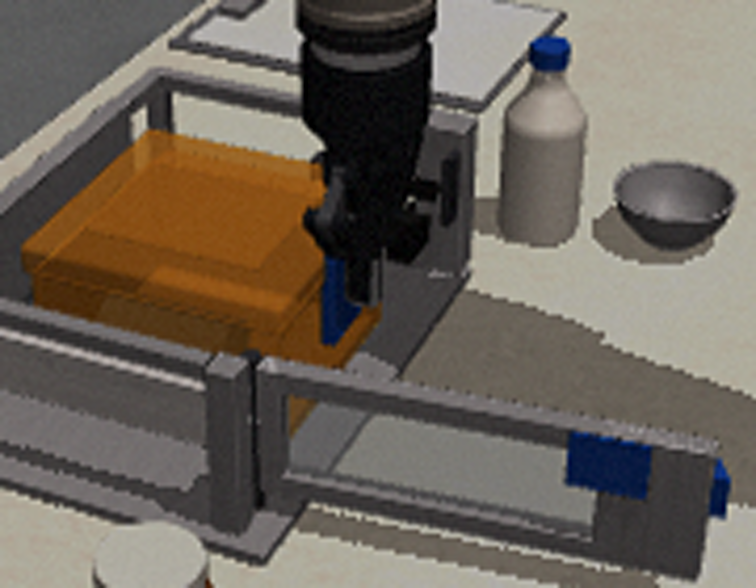

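View pics/bw.png

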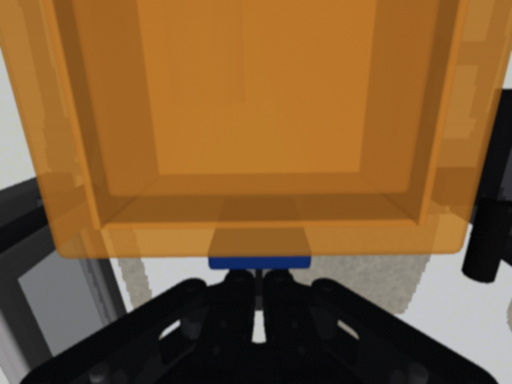

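>>> step_arm(targets=[[0, 2, 0, 0, 1], [0, 4, 0, 0, 1], [0, 6, 0, 0, 1], [0, 6, 0, 0, 1]])

```text
t: 4.5
eef_pos: [0.5454, -0.0102, 0.1012]
tool_rot: [0.0, 0.714, -0.7, -0.0]
contact_force: [0.4, -0.1, -0.0]
gripper_width: 0.001
```

>>> step_arm(targets=[[0, 0, -4, 0, 1], [0, 0, -8, 0, 1], [0, 0, -8, 0, 1], [0, -3, -8, 0, 1], [0, -5, -8, 0, 1], [0, -7, -8, 0, 1], [0, -9, -8, 0, 1], [0, -11, -8, 0, 1], [0, -13, -8, 0, 1]])

```text
t: 5.25
eef_pos: [0.5589, -0.0098, 0.109]
tool_rot: [0.0, 0.714, -0.7, -0.0]
contact_force: [-3.1, -0.4, -0.3]
gripper_width: -0.004
```

>>> step_arm(targets=[[0, -1.5, 0, 0, 1], [0, -3, 0, 0, 1], [0, -4, 0, 0, 1]])

```text
t: 5.5
eef_pos: [0.5632, -0.0098, 0.1091]
tool_rot: [-0.0, 0.714, -0.7, 0.0]
contact_force: [-1.5, 1.9, -1.0]
gripper_width: 0.004
```

>>> step_arm(targets=[[0, -1, 0, 0, 1], [0, -2, 0, 0, 1], [0, -2, 0, 0, 1]])

```text
t: 5.75
eef_pos: [0.5652, -0.0097, 0.1093]
tool_rot: [-0.0, 0.714, -0.7, 0.0]
contact_force: [-1.0, 0.0, -1.0]
gripper_width: -0.002
```

>>> step_arm(targets=[[0, -1, 0, 0, 1], [0, -2, 0, 0, 1], [0, -2, 0, 0, 1]])

```text
t: 6.0
eef_pos: [0.5672, -0.0096, 0.1093]
tool_rot: [-0.0, 0.714, -0.7, 0.0]
contact_force: [-2.0, 0.4, -1.5]
gripper_width: 0.005
```

>>> step_arm(targets=[[0, -1, 0, 0, 1], [0, -2, 0, 0, 1], [0, -2, 0, 0, 1]])

```text
t: 6.25
eef_pos: [0.5685, -0.0096, 0.1092]
tool_rot: [0.0, 0.714, -0.7, -0.0]
contact_force: [-4.2, 0.1, 0.1]
gripper_width: 0.002
```

>>> step_arm(targets=[[0, -1, 0, 0, 1], [0, -1.5, 0, 0, 1], [0, -1.5, 0, 0, 1]])

```text
t: 6.5
eef_pos: [0.5686, -0.0096, 0.1092]
tool_rot: [0.002, 0.714, -0.7, -0.001]
contact_force: [-8.4, 0.7, 5.1]
gripper_width: 0.0
```

>>> step_arm(targets=[[0, -1, 0, 0, 1], [0, -1.5, 0, 0, 1], [0, -1.5, 0, 0, 1]])

```text
t: 6.75
eef_pos: [0.5687, -0.0095, 0.1092]
tool_rot: [0.003, 0.714, -0.7, -0.002]
contact_force: [-14.4, 0.3, 10.9]
gripper_width: 0.0
```

>>> step_arm(targets=[[0, 2, 0, 0, 1], [0, 5, 0, 0, 1], [0, 12, 0, 0, 1], [0, 25, 0, 0, 1], [0, 35, 0, 0, 1], [0, 40, -20, 0, 1], [0, 40, -50, 0, 1], [0, 40, -80, 0, 1], [0, 40, -85, 0, 1], [0, 40, -85, 0, 1]])

```text
t: 7.58
eef_pos: [0.5336, -0.0103, 0.1969]
tool_rot: [-0.002, 0.714, -0.7, 0.002]
contact_force: [-0.0, 0.0, -0.2]
gripper_width: 0.001
```

```bash
python3 - <<'E'
from s import *
state();c,s=pics("c1")
P=pts(c);b,a=masks(c);Z=P[...,2]
l=(a>0)&(Z>.11)&(P[...,0]>.5)&(P[...,0]<.8)&(abs(P[...,1])<.12)
r=cv2.minAreaRect(P[l][:,:2].astype(np.float32)*1000);print(r,np.percentile(P[l][:,0],[1,99]))
print(cv2.boundingRect(l.astype(np.uint8)))
P=pts(s);b,a=masks(s);blobs(b[:,180:380],P[:,180:380])
E
```

```text
t 7.5833 p [ 0.5336 -0.0103  0.1969] F [-0.01  0.03 -0.17] w 0.0
[[0.0202, -0.9998, 0.0061], [-0.9998, -0.0202, -0.0001], [0.0002, -0.0061, -1.0]]
((666.0498046875, -7.091224670410156), (194.10890197753906, 163.5946502685547), 1.5165349245071411) [0.608067   0.76075137]
(240, 125, 63, 67)
[187, 0, 13, 27, 297] [193.9  13.5] med [ 0.6343 -1.2612  0.2327] lo [ 0.6083 -1.2709  0.1805] hi [ 0.6584 -1.2504  0.2874]
[136, 118, 10, 9, 59] [140.8 122.2] med [ 0.5197 -0.2572  0.1464] lo [ 0.5107 -0.2734  0.1344] hi [ 0.5336 -0.2503  0.1494]
[80, 163, 9, 27, 76] [ 82.2 176.1] med [0.5814 0.0109 0.0949] lo [ 0.5776 -0.024   0.0581] hi [0.5856 0.0145 0.1169]
[145, 213, 20, 16, 247] [154.4 220.2] med [0.3531 0.1011 0.0945] lo [0.3336 0.0971 0.0781] hi [0.3731 0.1051 0.1114]
[179, 220, 5, 13, 41] [180.8 226.4] med [0.2964 0.0886 0.0881] lo [0.292  0.0798 0.0758] hi [0.3    0.0918 0.0977]
```

View pics/c1.png

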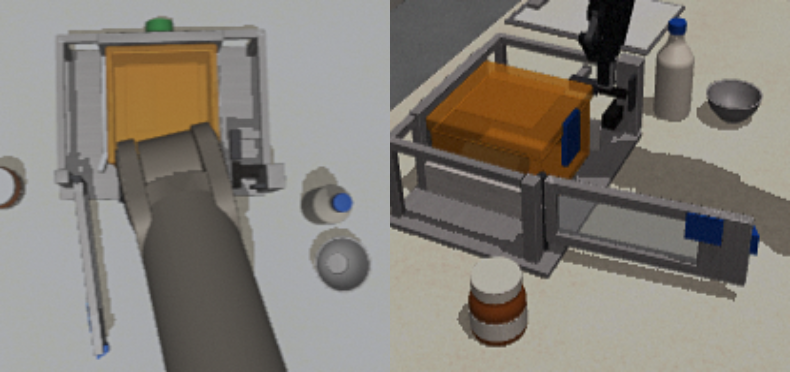

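>>> step_arm(targets=[[-10, 4, 0, 0, 1], [-35, 14, 0, 0, 1], [-65, 26, 0, 0, 1], [-95, 38, 0, 0, 1], [-125, 50, 0, 0, 1], [-150, 60, 0, 0, 1], [-170, 68, 0, 0, 1], [-177, 70, 0, 0, 1], [-177, 70, 10, 0, 1], [-177, 70, 30, 0, 1], [-177, 70, 55, 0, 1], [-177, 70, 75, 0, 1], [-177, 70, 86, 0, 1], [-177, 70, 88, 0, 1], [-177, 70, 88, 0, 1]])

```text
t: 8.93
eef_pos: [0.458, 0.1641, 0.1053]
tool_rot: [0.001, 0.714, -0.7, -0.0]
contact_force: [0.2, -0.2, 0.2]
gripper_width: -0.001
```

```bash
python3 - <<'E'
from s import *
state();c,s=pics("d1")
E
```

```text
t 8.9333 p [0.458  0.1641 0.1053] F [ 0.21 -0.17  0.16] w -0.0
[[0.0195, -0.9998, -0.0021], [-0.9998, -0.0195, -0.001], [0.0009, 0.0021, -1.0]]
```

View pics/d1.png

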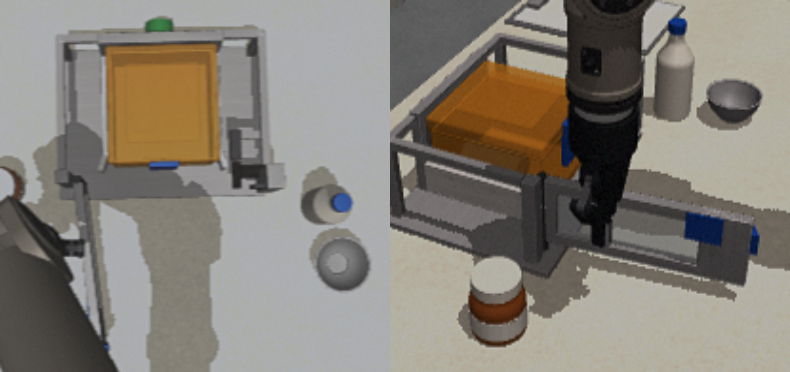

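```bash
cat > arc.py <<'E'
from s import *
yaw=.020;bx=np.array([np.cos(yaw),np.sin(yaw)]);by=np.array([-np.sin(yaw),np.cos(yaw)])
O=np.array([.564,-.0095]);Hg=O+.13*by
def tcp(th,r,a=.0145,b=.011):
    d=-np.cos(th)*by-np.sin(th)*bx;n=-np.cos(th)*bx+np.sin(th)*by
    return Hg+r*d+n*(.007+a*abs(np.sin(th))+b*abs(np.cos(th)))
if __name__=="__main__":
    o,M=state();p0=o["eef_pos"][:2]
    for th,r in [(1.46,.1),(1.35,.105),(1.2,.11),(1.05,.115),(.9,.12),(.8,.13),(.7,.14),(.6,.15),(.5,.16),(.4,.17),(.3,.18)]:
        p=tcp(th,r);d=p-p0;print(th,p.round(3),np.hypot(*p).round(3),"dx,dy mm",(d@M[:2,0]*1000).round(1),(d@M[:2,1]*1000).round(1))
E
python3 arc.py
```

```text
t 9.0333 p [0.459  0.165  0.1069] F [ 0.98 -0.21  0.22] w 0.0
[[0.02, -0.9998, 0.001], [-0.9998, -0.02, 0.0003], [-0.0003, -0.001, -1.0]]
1.46 [0.459 0.13 ] 0.477 dx,dy mm 35.1 0.4
1.35 [0.454 0.118] 0.469 dx,dy mm 46.6 6.1
1.2 [0.45  0.101] 0.462 dx,dy mm 63.6 9.9
1.05 [0.45  0.083] 0.457 dx,dy mm 82.1 10.7
0.9 [0.453 0.063] 0.457 dx,dy mm 101.4 8.1
0.8 [0.452 0.046] 0.454 dx,dy mm 119.2 9.2
0.7 [0.454 0.027] 0.455 dx,dy mm 137.7 7.6
0.6 [0.459 0.008] 0.459 dx,dy mm 156.7 3.2
0.5 [ 0.467 -0.011] 0.467 dx,dy mm 175.7 -4.1
0.4 [ 0.477 -0.029] 0.478 dx,dy mm 194.3 -14.3
0.3 [ 0.491 -0.046] 0.493 dx,dy mm 212.1 -27.5
```

Two legs: first approach slowly and swing partway.

>>> step_arm(targets=[[8, 0, -3, 0, 1], [16, 0, -3, 0, 1], [24, 0, -3, 0, 1], [30, 0, -3, 0, 1], [35, 0, -3, 0, 1], [40, 3, -3, 0, 1], [45, 5, -3, 0, 1], [50, 7, -3, 0, 1], [56, 8, -3, 0, 1], [62, 9, -3, 0, 1], [62, 9, -3, 0, 1]])

```text
t: 9.95
eef_pos: [0.4501, 0.1013, 0.1091]
tool_rot: [0.001, 0.714, -0.7, 0.0]
contact_force: [-0.5, -0.6, -0.6]
gripper_width: 0.0
```

```bash
python3 - <<'E'
from s import *
state();c,s=pics("e1")
P=pts(s);b,a=masks(s);blobs(b[:,180:380],P[:,180:380])
E
```

```text
t 9.95 p [0.4501 0.1013 0.1091] F [-0.55 -0.56 -0.64] w 0.0
[[0.0192, -0.9998, -0.0008], [-0.9998, -0.0192, -0.0011], [0.0011, 0.0008, -1.0]]
[192, 18, 8, 9, 39] [196.8  23.3] med [ 0.6142 -1.2623  0.1874] lo [ 0.6046 -1.2688  0.1771] hi [ 0.6321 -1.2542  0.212 ]
[137, 118, 9, 9, 59] [140.9 122.4] med [ 0.5198 -0.2569  0.1456] lo [ 0.5108 -0.2737  0.1349] hi [ 0.5304 -0.249   0.1508]
[80, 163, 10, 27, 191] [ 84.2 176.2] med [0.5785 0.0006 0.09  ] lo [ 0.5764 -0.0245  0.0593] hi [0.5848 0.0136 0.1169]
[147, 199, 20, 13, 240] [156.4 205.1] med [0.3673 0.0447 0.0952] lo [0.3491 0.0371 0.0783] hi [0.3857 0.0543 0.111 ]
[179, 202, 5, 11, 36] [181.3 207.5] med [0.3144 0.0172 0.0874] lo [0.3107 0.0145 0.0744] hi [0.3184 0.0204 0.0982]
```

View pics/e1.png

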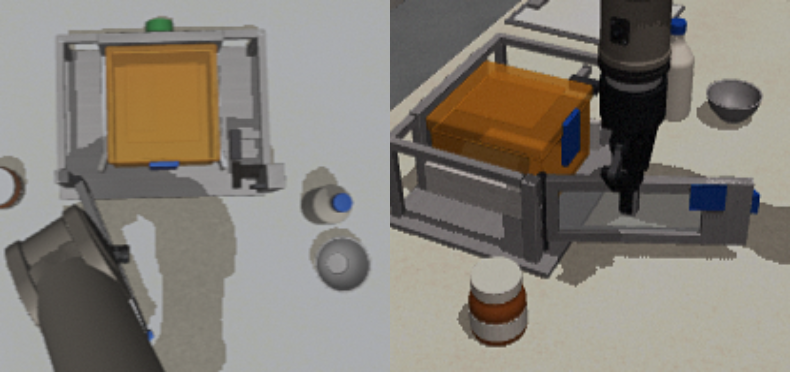

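>>> step_arm(targets=[[6, 0.5, 0, 0, 1], [12, 1, 0, 0, 1], [19, 1, 0, 0, 1], [25, 0, 0, 0, 1], [31, -1, 0, 0, 1], [38, -1.5, 0, 0, 1], [47, -1, 0, 0, 1], [56, -0.5, 0, 0, 1], [65, -1, 0, 0, 1], [74, -2, 0, 0, 1], [83, -4, 0, 0, 1], [93, -6.5, 0, 0, 1], [102, -10, 0, 0, 1], [112, -13.5, 0, 0, 1], [121, -18.5, 0, 0, 1], [130, -23.5, 0, 0, 1], [130, -23.5, 0, 0, 1]])

```text
t: 11.47
eef_pos: [0.4781, -0.0288, 0.1094]
tool_rot: [-0.0, 0.713, -0.701, 0.001]
contact_force: [0.2, -1.3, -0.0]
gripper_width: -0.0
```

```bash
python3 - <<'E'
from s import *
state();c,s=pics("f1")
P=pts(s);b,a=masks(s);blobs(b[:,180:380],P[:,180:380])
E
```

```text
t 11.4667 p [ 0.4781 -0.0288  0.1094] F [ 0.18 -1.28 -0.02] w -0.0
[[0.0178, -0.9998, 0.0011], [-0.9998, -0.0178, -0.0007], [0.0007, -0.0011, -1.0]]
[188, 13, 12, 14, 86] [195.4  21.5] med [ 0.6207 -1.2615  0.1957] lo [ 0.6051 -1.2696  0.178 ] hi [ 0.6475 -1.2515  0.2272]
[80, 163, 9, 25, 74] [ 82.4 175.2] med [0.581  0.0107 0.097 ] lo [ 0.5764 -0.0219  0.0682] hi [0.5852 0.014  0.1172]
[131, 164, 4, 12, 25] [132.6 169.4] med [ 0.4759 -0.0841  0.0937] lo [ 0.4742 -0.0904  0.0776] hi [ 0.478  -0.0759  0.1057]
```

View pics/f1.png

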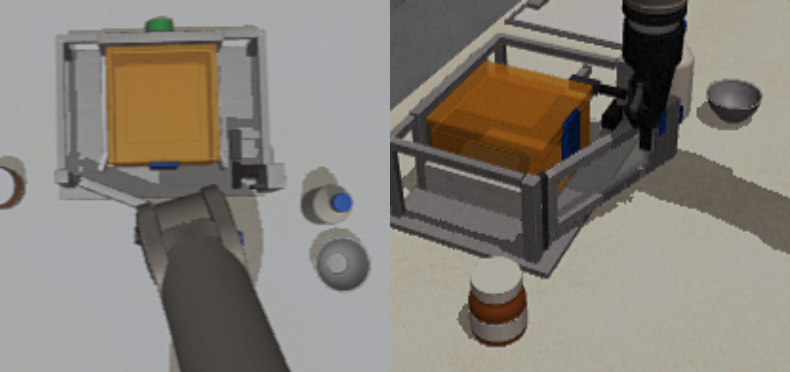

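```bash
python3 - <<'E'
from arc import *
o,M=state();p0=o["eef_pos"][:2]
for th in (.4,.35,.3,.25,.2,.15,.12,.1,.05,0,-.03):
    p=tcp(th,.203);d=p-p0;print(th,p.round(3),np.hypot(*p).round(3),"dx,dy mm",(d@M[:2,0]*1000).round(1),(d@M[:2,1]*1000).round(1))
E
```

```text
t 11.5667 p [ 0.477  -0.0268  0.1092] F [-0.28 -0.04  0.55] w -0.0
[[0.0197, -0.9998, 0.0], [-0.9998, -0.0197, 0.0001], [-0.0001, -0.0, -1.0]]
0.4 [ 0.465 -0.06 ] 0.469 dx,dy mm 32.5 12.7
0.35 [ 0.475 -0.064] 0.479 dx,dy mm 37.4 3.2
0.3 [ 0.484 -0.069] 0.489 dx,dy mm 41.9 -6.5
0.25 [ 0.494 -0.072] 0.5 dx,dy mm 45.8 -16.5
0.2 [ 0.505 -0.076] 0.51 dx,dy mm 49.2 -26.8
0.15 [ 0.515 -0.078] 0.521 dx,dy mm 52.1 -37.2
0.12 [ 0.522 -0.08 ] 0.528 dx,dy mm 53.6 -43.5
0.1 [ 0.526 -0.08 ] 0.532 dx,dy mm 54.4 -47.8
0.05 [ 0.537 -0.082] 0.543 dx,dy mm 56.2 -58.5
0 [ 0.547 -0.083] 0.554 dx,dy mm 57.4 -69.3
-0.03 [ 0.553 -0.083] 0.559 dx,dy mm 57.8 -75.0
```

>>> step_arm(targets=[[0, 8, 0, 0, 1], [0, 20, 0, 0, 1], [10, 28, 0, 0, 1], [22, 28, 0, 0, 1], [32, 28, 0, 0, 1], [33, 22, 0, 0, 1], [33, 16, 0, 0, 1], [34, 10, 0, 0, 1], [37.5, 3, 0, 0, 1], [42, -6.5, 0, 0, 1], [46, -16.5, 0, 0, 1], [49, -26, 0, 0, 1], [51, -33, 0, 0, 1], [52, -37, 0, 0, 1], [52, -37, 0, 0, 1]])

```text
t: 12.82
eef_pos: [0.5159, -0.0779, 0.1093]
tool_rot: [-0.0, 0.714, -0.7, 0.0]
contact_force: [-0.1, 0.7, 0.3]
gripper_width: 0.0
```

>>> step_arm(targets=[[0.5, -2, 0, 0, 1], [1, -4, 0, 0, 1], [1.5, -6, 0, 0, 1], [1.5, -6, 0, 0, 1]])

```text
t: 13.15
eef_pos: [0.5211, -0.0791, 0.1094]
tool_rot: [-0.0, 0.714, -0.7, 0.0]
contact_force: [0.3, -0.5, -0.1]
gripper_width: 0.005
```

```bash
python3 - <<'E'
from s import *
state();c,s=pics("g1")
P=pts(s);b,a=masks(s);blobs(b[:,180:380],P[:,180:380])
E
```

```text
t 13.15 p [ 0.5211 -0.0791  0.1094] F [ 0.3  -0.46 -0.13] w 0.0
[[0.0206, -0.9998, 0.0004], [-0.9998, -0.0206, -0.0], [0.0, -0.0004, -1.0]]
[187, 0, 13, 27, 259] [194.1  14.3] med [ 0.6324 -1.2595  0.2283] lo [ 0.6076 -1.27    0.1817] hi [ 0.6574 -1.2513  0.2844]
[136, 118, 10, 9, 59] [140.8 122.2] med [ 0.5195 -0.2572  0.147 ] lo [ 0.5106 -0.2735  0.1343] hi [ 0.5333 -0.2493  0.1496]
[110, 161, 3, 11, 11] [110.3 166. ] med [ 0.5313 -0.0621  0.0997] lo [ 0.5302 -0.0676  0.0861] hi [ 0.5331 -0.0597  0.1117]
[80, 163, 9, 20, 113] [ 84.3 172.1] med [ 0.5785 -0.0012  0.1024] lo [ 0.5762 -0.025   0.0831] hi [0.5841 0.0137 0.1178]
```

View pics/g1.png

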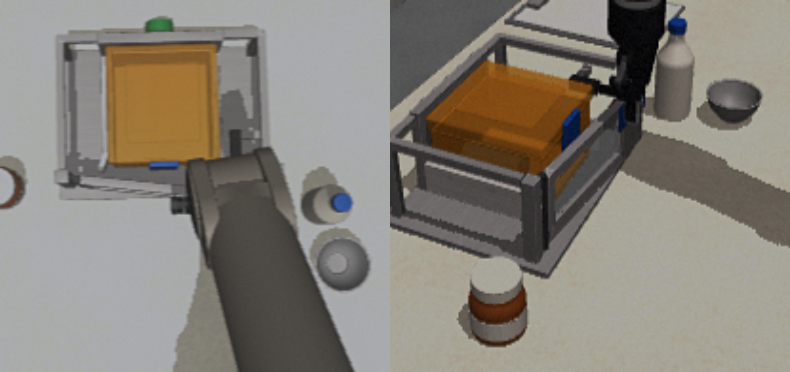

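>>> step_arm(targets=[[0.3, -1.5, 0, 0, 1], [0.6, -3, 0, 0, 1], [0.9, -4.5, 0, 0, 1], [1, -6, 0, 0, 1]])

```text
t: 13.58
eef_pos: [0.5266, -0.08, 0.1092]
tool_rot: [0.0, 0.714, -0.7, -0.0]
contact_force: [-1.7, -0.4, 1.0]
gripper_width: 0.002
```

>>> step_arm(targets=[[0.2, -1, 0, 0, 1], [0.4, -2, 0, 0, 1], [0.5, -3, 0, 0, 1]])

```text
t: 13.83
eef_pos: [0.5296, -0.0804, 0.1092]
tool_rot: [0.0, 0.714, -0.7, -0.0]
contact_force: [-2.4, 0.2, 1.5]
gripper_width: 0.003
```

>>> step_arm(targets=[[0.2, -1, 0, 0, 1], [0.3, -2, 0, 0, 1], [0.3, -2, 0, 0, 1]])

```text
t: 14.08
eef_pos: [0.5311, -0.0806, 0.1091]
tool_rot: [0.001, 0.714, -0.7, -0.001]
contact_force: [-4.8, 0.6, 3.8]
gripper_width: -0.001
```

>>> step_arm(targets=[[0.2, -1, 0, 0, 1], [0.3, -2, 0, 0, 1], [0.3, -2, 0, 0, 1]])

```text
t: 14.33
eef_pos: [0.5328, -0.0807, 0.1091]
tool_rot: [0.001, 0.714, -0.7, -0.001]
contact_force: [-5.9, 1.3, 4.3]
gripper_width: 0.0
```

>>> step_arm(targets=[[0.2, -1, 0, 0, 1], [0.2, -1.5, 0, 0, 1], [0.2, -1.5, 0, 0, 1]])

```text
t: 14.58
eef_pos: [0.534, -0.0809, 0.1091]
tool_rot: [0.001, 0.714, -0.7, -0.001]
contact_force: [-6.3, 1.6, 6.8]
gripper_width: -0.003
```

>>> step_arm(targets=[[0, -1, 0, 0, 1], [0, -1.5, 0, 0, 1], [0, -1.5, 0, 0, 1]])

```text
t: 14.83
eef_pos: [0.5352, -0.0809, 0.109]
tool_rot: [0.001, 0.714, -0.7, -0.001]
contact_force: [-7.4, 0.6, 5.7]
gripper_width: 0.001
```

>>> step_arm(targets=[[0, -1, 0, 0, 1], [0, -1.5, 0, 0, 1], [0, -1.5, 0, 0, 1]])

```text
t: 15.08
eef_pos: [0.5364, -0.081, 0.109]
tool_rot: [0.002, 0.714, -0.7, -0.001]
contact_force: [-7.9, 1.6, 6.1]
gripper_width: -0.003
```

>>> step_arm(targets=[[0, -1, 0, 0, 1], [0, -1.5, 0, 0, 1], [0, -1.5, 0, 0, 1]])

```text
t: 15.33
eef_pos: [0.5377, -0.0811, 0.109]
tool_rot: [0.002, 0.714, -0.7, -0.002]
contact_force: [-8.4, 0.4, 8.1]
gripper_width: 0.002
```

>>> step_arm(targets=[[0, -1, 0, 0, 1], [0, -1.5, 0, 0, 1], [0, -1.5, 0, 0, 1]])

```text
t: 15.58
eef_pos: [0.5403, -0.0812, 0.109]
tool_rot: [0.001, 0.714, -0.7, -0.001]
contact_force: [-3.8, -0.6, 1.5]
gripper_width: -0.004
```

>>> step_arm(targets=[[0, -1, 0, 0, 1], [0, -1.5, 0, 0, 1], [0, -1.5, 0, 0, 1]])

```text
t: 15.83
eef_pos: [0.5426, -0.0813, 0.109]
tool_rot: [0.0, 0.714, -0.7, -0.0]
contact_force: [-4.6, -0.8, -1.1]
gripper_width: 0.004
```

>>> step_arm(targets=[[0, -1, 0, 0, 1], [0, -1, 0, 0, 1], [0, -1, 0, 0, 1]])

```text
t: 16.08
eef_pos: [0.5431, -0.0813, 0.109]
tool_rot: [0.001, 0.714, -0.7, -0.001]
contact_force: [-6.0, -1.2, 0.4]
gripper_width: -0.002
```

>>> step_arm(targets=[[0, -1, 0, 0, 1], [0, -1, 0, 0, 1], [0, -1, 0, 0, 1]])

```text
t: 16.33
eef_pos: [0.5431, -0.0813, 0.109]
tool_rot: [0.002, 0.714, -0.7, -0.001]
contact_force: [-8.1, -1.3, 3.9]
gripper_width: -0.001
```

Hard stop reached (position still, force rising) after a force drop. Back off slowly and check.

>>> step_arm(targets=[[0, 2, 0, 0, 1], [0, 5, 0, 0, 1], [0, 12, 0, 0, 1], [0, 25, 0, 0, 1], [0, 40, 0, 0, 1], [0, 50, 0, 0, 1], [0, 55, -10, 0, 1], [0, 55, -35, 0, 1], [0, 55, -70, 0, 1], [0, 55, -100, 0, 1], [0, 55, -120, 0, 1], [0, 55, -125, 0, 1], [0, 55, -125, 0, 1]])

```text
t: 17.42
eef_pos: [0.4915, -0.082, 0.2369]
tool_rot: [-0.002, 0.714, -0.7, 0.002]
contact_force: [0.1, 0.4, -1.0]
gripper_width: 0.001
```

```bash
cat > chk.py <<'E'
from arc import *
import sys
state();c,s=pics(sys.argv[1])
P=pts(s);b,a=masks(s);blobs(b[:,180:380],P[:,180:380])
P=pts(c);b,a=masks(c);X,Y,Z=P[...,0],P[...,1],P[...,2]
g=(~(a>0))&(Z>.100)&(Z<.122)&(X>.51)&(X<.573)&(Y>-.13)&(Y<.10)
p=P[g][:,:2].astype(np.float32);print(len(p))
if len(p)>20:
    vx,vy,x0,y0=cv2.fitLine(p,cv2.DIST_HUBER,0,.01,.01).ravel()
    if vy>0:vx,vy=-vx,-vy
    print("gate dir",vx,vy,"pt",x0,y0,"theta",np.arctan2(-np.dot([vx,vy],bx),-np.dot([vx,vy],by)))
E
python3 chk.py i1
```

```text
t 17.4167 p [ 0.4915 -0.082   0.2369] F [ 0.15  0.43 -0.98] w 0.0
[[0.0206, -0.9998, 0.0056], [-0.9998, -0.0206, -0.0008], [0.0009, -0.0055, -1.0]]
[187, 0, 13, 27, 258] [193.9  13.6] med [ 0.6338 -1.2592  0.2315] lo [ 0.6084 -1.2708  0.1816] hi [ 0.6581 -1.2494  0.2884]
[136, 119, 10, 8, 59] [140.8 122.3] med [ 0.5199 -0.2571  0.1467] lo [ 0.5106 -0.2734  0.1346] hi [ 0.5329 -0.2491  0.1493]
[80, 163, 9, 17, 80] [ 84.2 170.3] med [ 0.5784 -0.001   0.1086] lo [ 0.5766 -0.0247  0.0936] hi [0.5845 0.0134 0.1167]
369
gate dir 0.0092004 -0.9999577 pt 0.5588585 0.024672706 theta 0.010799470503811612
```

View pics/i1.png

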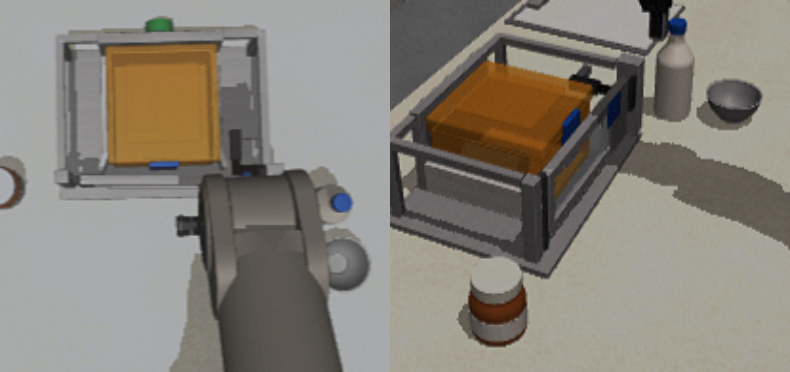

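>>> step_arm(targets=[[-15, 0, -10, 0, 1], [-50, 0, -20, 0, 1], [-85, 0, -30, 0, 1], [-120, 0, -40, 0, 1], [-155, 0, -40, 0, 1], [-190, 0, -40, 0, 1], [-225, 0, -40, 0, 1], [-260, 0, -40, 0, 1], [-290, 0, -40, 0, 1], [-305, 0, -40, 0, 1], [-310, 0, -40, 0, 1], [-310, 0, -40, 0, 1]])

```text
t: 18.52
eef_pos: [0.4827, 0.2288, 0.2729]
tool_rot: [0.001, 0.715, -0.699, -0.001]
contact_force: [0.4, -0.3, 0.1]
gripper_width: 0.003
```

```bash
python3 chk.py j1
```

```text
t 18.5167 p [0.4827 0.2288 0.2729] F [ 0.37 -0.29  0.07] w 0.0
[[0.0233, -0.9997, -0.0025], [-0.9997, -0.0233, -0.0003], [0.0003, 0.0025, -1.0]]
[187, 0, 13, 27, 297] [193.9  13.4] med [ 0.6342 -1.2601  0.2321] lo [ 0.6091 -1.2698  0.1813] hi [ 0.6587 -1.2499  0.2866]
[136, 118, 10, 9, 59] [140.8 122.2] med [ 0.5192 -0.2569  0.1472] lo [ 0.5103 -0.2721  0.1342] hi [ 0.5328 -0.2497  0.1497]
[104, 154, 7, 18, 79] [107.  162.7] med [ 0.5496 -0.0822  0.096 ] lo [ 0.5481 -0.1027  0.0775] hi [ 0.5508 -0.0619  0.111 ]
[80, 163, 10, 17, 55] [ 85.5 169.1] med [ 0.5781 -0.0093  0.1093] lo [ 0.5765 -0.0262  0.095 ] hi [0.5837 0.0119 0.1177]
501
gate dir 0.0031735406 -0.999995 pt 0.5585397 -0.021749178 theta 0.016826454185565606
```

View pics/j1.png

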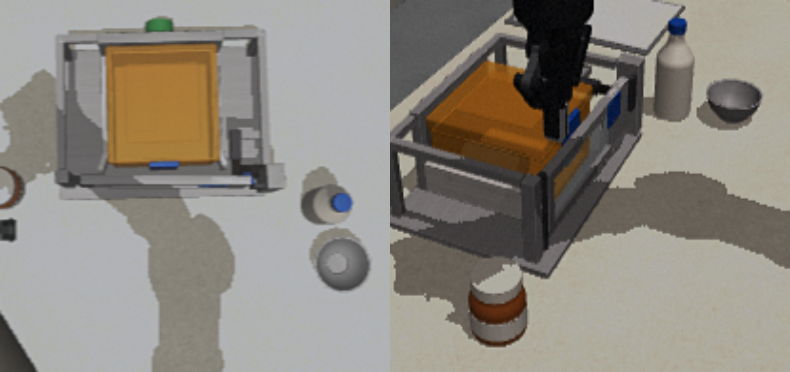

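```bash
python3 -c "
from station import bot
print(bot.hand_in())"
```

```text
the job is handed in; nothing more can be done
None
```

The cage is pushed home, the gate is shut and latched, and the job is handed in at about 18.5 s of the 64 s allowed. No verdict came back.

**Cage:** I pushed it by its clip with the closed fingers until the arm stopped moving while the force rose. That final push read 14 N along the push, about 18 N in total. In the pictures the cage's back is flush with the back stop. On the first part of this push the gripper also pressed down on the lid with about 9 N. I backed off, raised the tool 8 mm and carried on.

**Gate:** I swung it shut from its outer face and pressed the pad. The push rose to 8.4 N (about 12 N in total), then dropped to 3.8 N as the tongue clicked. A few millimetres further the gate met its hard stop at 8 N.

**Last checks:**
- **Gate angle:** with the arm away, two pictures about a second apart gave 0.011 and 0.017 rad, well under the 0.075 rad an unlatched gate springs back past. The pad's position in the side view suggests nearer 0.03 rad, which is still in the latched range.
- **Clip:** its depth reading in the side view did not change through the gate work.
- **Bystanders:** the bottle's position measured the same. The jar and bowl look unmoved in the pictures, though I did not measure them.
- **Contact:** the arm is clear and the force reading is near zero.

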